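# Hang the jar-tray bracket on the slotted uprights

## Robot

A 6-joint arm with a two-finger parallel gripper is mounted at the origin on the work surface. World frame = base frame: x ahead of the robot, y to its left, z up, the work surface at z = 0. Lengths are in m, angles in rad, forces in N, time in s.
With the tool pointing down it reaches from about 0.3 to 1 m from the base axis. Payload 5.1 kg.
Tool frame: the origin (TCP) lies at the very end of the fingers, on their centre line; the grasp point (between the pads) lies 19 mm behind it; z points along the fingers, y is the line along which they close (so a half turn about z gives the same grasp; the last joint's range is limited). The gripper opens to 95 mm and grips with 3 to 60 N. Pads are 20 mm wide; open, the fingers measure 119 mm over their backs; the gripper's body (75 mm by 180 mm) begins 59 mm behind the grasp point.
Start: joints at [-0.083, 0.124, 1.65, -0, 1.367, -0.083], TCP at [0.65, -0, 0.215] pointing down, gripper open.
Joint ranges: [-2.61, 2.61], [-1.02, 2.33], [0.03, 2.71], [-1.35, 4.49], [0.32, 2.68], [-2.91, 2.91]. Speed limits (rad/s): [2.57, 2.57, 3.14, 3.14, 3.14, 3.14].

## Interface

Orientations are given as [roll, pitch, yaw] about the fixed x, y, z axes, in that order (R = Rz(yaw) Ry(pitch) Rx(roll)).
In Python, from bench import manip gives the robot as it stands.
- The arm moves only by the tool drive_tool, never from a script. Its argument "rows" is a list that holds one entry, the list of rows, each a list of 6 numbers: the shift along the world's x, y, z in m, then the turn, a rotation vector about the world's x, y, z in rad. In form: [[[x, y, z, wx, wy, wz], ...]]. A call has exactly 10 rows; each row is the pose to reach, as a shift and turn from the pose commanded when the call began; what a row does not reach only later rows make up. A row lasts 1/8 s, in which the tool goes at most 62.5 mm and 10.7 degrees, less where a joint would pass 70% of its speed; a pose out of reach is approached as far as the arm can. A call with a gripper value outside its range is refused whole. "grip" is the finger opening in m, from 0 to 0.0951, set as the call begins (left out, the last holds). The fingers move at their own pace and stop on an object; "newtons" is the grip in N (left out, the last holds). Time passes only in rows, so rows that repeat a pose let the fingers close, or fill a call up. It gives the time, the measured TCP pose, the force, the opening and the grip force at its end, in the units of the state.
- manip.get_obs(): the state, without advancing time (a new reading comes with each control period).
- manip.camera(name): name is "scene" or "side" or "wrist"; returns the picture (384x512x3 uint8, red, green, blue); there is no depth.
- manip.camera_model(name): a dict with "fovy" (degrees; the focal length in pixels is half the picture's height over the tangent of half this angle, whatever the lens; pixels are square), "cx", "cy" (the principal point, pixels), "rvec" (rotation vector, rad) and "tvec" (3), from world to camera coordinates, as OpenCV has them; the wrist camera has in their place "tool_from_camera" (4x4, takes a point from camera to tool coordinates, whose origin is the TCP and whose axes are the flange's). Camera axes: x right, y down, z forward; pixel columns grow to the right and rows downward; lengths in m; the calibration is good to about 2 mm. A picture is of the moment at which its call begins: read the wrist's pose just before it. camera_model takes no time and is no camera call.
- manip.hand_in(): hands the job in; it is judged then, once.
The state is a dict: "clock": time; "joint_positions": joint angles; "joint_velocities": joint speeds; "joint_efforts": joint torques, N m; "position": TCP position; "ee_rot": TCP orientation; "ft_force": force on the tool from outside, world axes, zero at the start; "ft_torque": the same for the moment, N m; "opening": finger opening in m; "grip_force": force on a finger pad.
Only numpy, scipy, OpenCV 4.12 (cv2) and the standard library are available. Lean on these libraries where they do the work, as an engineer would, in place of code of your own. Each camera call takes 0.05 s, during which the arm holds its last target. There are 200 camera calls.

## Task

Take the blue tray bracket from the bench, hook its two claws into the top pair of slots in the two uprights of the stand, and press it down gently until the catch snaps over and the orange tell-tale is fully down. Do not force it, keep the tray level, leave the other things on the bench alone, and let go.

Things in the scene. Friction and masses are not known exactly. Their poses are not given: they have to be found in the camera images.
- bracket_grip (a point): Grip point of the loose blue tray bracket (0.15 to 0.31 kg): in its white upright fin, 50 mm above the tray's underside. z up, x towards its back (claw side), y sideways. Fin 12 mm thick (y), x from -28 to +22 mm, top 20 mm above the point, tray floor 46 mm below it. Tray 110 mm wide (y), its front 33 mm ahead (-x), rims 10 mm high. Rear face of the back flange at x +57 mm.
- claws (a point): Point on the bracket midway between its two steel claws, on the flange's rear face (57 mm behind, 2 mm above the grip point), at the arms' undersides; same axes. Claws at y +-40 mm, 5 mm thick: arm 8 mm high, then a hook that ends 14.5 mm behind the flange and reaches 16 mm below this point; 6.5 mm free between flange and hook. An 8 mm steel rod crosses a window in the flange 10 mm below.
- press_lip (a point): Centre of the flat press lip on top of the bracket's back flange (upper surface, 24 mm in x, 50 mm in y), 45 mm behind and 25 mm above the grip point; same axes. A good place to push down with the closed fingertips. The bracket creeps in the grip by about a millimetre when its claws are pushed against the uprights.
- slots (a point): Nominal middle of the top pair of slots, on the front face of the fixed uprights, at the slots' lower edges, 160 mm above the bench. z up, x into the face (claws go in along +x). Slots at y +-40 mm, 11 wide, 28 mm tall, face 4 mm thick. The slotted faces, with catch and tell-tale, were clamped by hand and really stand up to 10 mm higher or lower than told: find the height by feel or by eye.
- stand: Stand: grey base 150 x 150 x 12 mm fixed to the bench, two slotted steel uprights 28 mm wide, tops 35 mm above point slots, more slot pairs at 45 mm pitch below. Origin on the bench under point slots, same axes. Claws go in with point claws 18 mm above the true lower edges (2 mm to spare up and down) until the flange meets the face. Locked, it hangs 2.5 mm out, 3 degrees nose-down.
- catch (a joint): Red spring roller (8 mm) between the uprights, 6.5 mm below the true lower slot edges. Value: m pushed in: 0 free, 0.003 to 0.006 as the rod passes, about 0.002 locked. Lowered 7 to 10 mm from entry, the bracket's rod rests on it and the bracket hangs if let go; 6 to 10 mm more, against 7 to 15 N, snaps it past, claw arms on the slot edges. Push with no more than 25 N.
- telltale (a joint): Orange tab between the uprights, under the bracket's flange. Value: how far it is pushed down, m: 0 free, 0.006 to 0.007 with the bracket fully home (weak spring, 1 N; it rises again if the bracket is not locked).
- jar0: Black jar, 54 mm diameter, 55 mm tall, bystander; origin at its underside.
- jar1: Black jar, as jar0, bystander.
- jar2: Black jar, as jar0, bystander.
- dropper: White dropper bottle, 40 mm diameter, 110 mm tall, bystander; origin at its underside.
- model: Plaster dental model, 55 x 65 x 29 mm, bystander; origin at its underside.
- mouse: Blue computer mouse, 100 x 58 x 26 mm, bystander; origin at its underside.
- sprue_gauge: Flat steel gauge, 135 x 20 x 5 mm, bystander; origin at its underside.
Things that resemble listed ones, but are neither listed nor needed, are in the scene too. Leave any yellow look-alike of the stand alone. Of the things shaped like the part that bears bracket_grip, the blue one is meant.

How it is judged:
On the way:
1. the bracket is at the uprights with its claws through the top slots, not yet pressed home (x of bracket_grip in the frame of slots between -0.0615 and -0.05 m and y of bracket_grip in the frame of slots between -0.006 and 0.006 m and z of bracket_grip in the frame of slots between -0.01 and 0.032 m and value of joint telltale below 0.003 m), for 0.1 s.
At the end, for the whole second after the job is handed in: The bracket hangs in the top pair of slots, fully home: tell-tale down by more than 4.5 mm, roller snapped out behind the rod (pushed in less than 4 mm), bracket centred within 6 mm and level within 7 degrees, square to the uprights, not touched by the robot (value of joint telltale above 0.0045 m and value of joint catch below 0.004 m and x of bracket_grip in the frame of slots between -0.065 and -0.05 m and y of bracket_grip in the frame of slots between -0.006 and 0.006 m and z of bracket_grip in the frame of slots between -0.02 and 0.012 m and angle between bracket_grip's own z axis and vertical below 0.12 rad and angle between the x axis of bracket_grip and the x axis of slots, either way round below 0.15 rad).
It fails at once if the bracket is forced: contact forces between bracket and stand sum to more than 45 N (about 30 N at rest when locked; a push of 25 N is allowed) (contact force between bracket and stand above 45 N).
It fails at once if the robot itself bears on the stand with more than 15 N (contact force between any of the fingers, the arm and stand above 15 N).
It fails at once if the bracket is tipped by more than 35 degrees (angle between bracket_grip's own z axis and vertical above 0.6 rad).
It fails at once if a bystander is moved by more than 25 mm (distance of any of jar0, jar1, jar2, dropper, model, mouse, sprue_gauge from where it was at the start of the episode above 0.025 m).
It also fails if it takes over 64 s, if anything falls off the work surface, if the arm or the gripper's body presses on something with over 40 N, if the wrist force passes 120 N, or if a joint passes its speed limit or range.

## Working session

There is one attempt and no reset: what is moved stays moved. The work goes in short steps, Python scripts to look and compute and a tool call to move; the robot and the scene stay as the last step left them, time stands still between calls to the robot, and variables do not carry over. Pictures are saved under pics/ and viewed, at most 10 in all, crops included, and the job is handed in when it is done.

Besides the shell and the picture viewer there is one more tool, called in YAML: its name, and indented under it one key for each argument. drive_tool: Moves the arm, as the interface text tells. Its arguments: {"type":"object","properties":{"rows":{"type":"array"},"grip":{"type":"number"},"newtons":{"type":"number"}},"required":["rows"]}

```bash
mkdir -p pics; cat > h.py <<'E'
import numpy as np, cv2
from bench import manip
def snap(n,f):
    im=manip.camera(n); cv2.imwrite(f'pics/{f}.png',im[:,:,::-1]); return im
def model(n,obs=None):
    m=manip.camera_model(n); f=192/np.tan(np.radians(m['fovy'])/2)
    if 'rvec' in m:
        R=cv2.Rodrigues(np.array(m['rvec'],float))[0]; t=np.array(m['tvec'],float).ravel()
        Rc=R.T; c=-R.T@t
    else:
        o=obs or manip.get_obs(); T=np.array(m['tool_from_camera'])
        r=np.array(o['ee_rot'],float)
        from scipy.spatial.transform import Rotation as Ro
        Rt=r if r.shape==(3,3) else Ro.from_euler('xyz',r).as_matrix()
        Rc=Rt@T[:3,:3]; c=Rt@T[:3,3]+np.array(o['position'])
    return f,m['cx'],m['cy'],Rc,c
def ray(M,u,v):
    f,cx,cy,Rc,c=M; d=Rc@np.array([(u-cx)/f,(v-cy)/f,1]); return c,d/np.linalg.norm(d)
def onz(M,u,v,z):
    c,d=ray(M,u,v); return c+d*(z-c[2])/d[2]
def proj(M,p):
    f,cx,cy,Rc,c=M; q=Rc.T@(np.array(p)-c); return np.array([cx+f*q[0]/q[2],cy+f*q[1]/q[2]])
E
python3 - <<'E'
from h import *
print(manip.get_obs())
ims=[snap(n,n+'0') for n in ('scene','side','wrist')]
for n in('scene','side','wrist'):
    M=model(n); print(n,M[0],M[1:3],M[4],M[3][:,2]); print({k:v for k,v in manip.camera_model(n).items() if k not in('rvec','tvec')})
E
```

```text
{'clock': 0.0, 'joint_positions': array([-8.25873590e-02,  1.24500010e-01,  1.65161030e+00,  1.63949271e-05,
        1.36748966e+00, -8.25881630e-02]), 'joint_velocities': array([ 7.42191214e-04, -1.41835740e-03, -4.68925506e-05, -3.65751094e-04,
       -1.75904787e-04, -7.78802132e-04]), 'joint_efforts': array([-6.25927078e-04, -4.17603564e+01, -3.59935069e+01,  7.73367751e-02,
        4.92534391e-02, -1.75303944e-04]), 'position': array([6.49386958e-01, 3.46014845e-05, 2.13427991e-01]), 'ee_rot': array([-3.13959350e+00, -1.81587838e-04,  1.57079362e+00]), 'ft_force': array([-0.12128164,  0.07151659,  0.6360136 ]), 'ft_torque': array([-0.01204068,  0.02148162,  0.01951007]), 'grip_force': 0.0, 'opening': 0.09484895012433629}
scene 462.6216637860201 (254.3115969684377, 197.09758539561508) [1.56046761 0.33608389 0.97193514] [-0.74870583 -0.30753836 -0.58724759]
{'fovy': 45.079437766343915, 'cx': 254.3115969684377, 'cy': 197.09758539561508}
side 363.06510518702277 (256.7095107834208, 185.63921308979113) [-0.14836432 -0.85146117  0.8000797 ] [ 0.54546775  0.61905657 -0.56500787]
{'fovy': 55.74252767730407, 'cx': 256.7095107834208, 'cy': 185.63921308979113}
wrist 340.82318955464916 (253.66895215370928, 190.86392834907463) [0.65072465 0.07637752 0.38414684] [-0.00256185 -0.27056992 -0.96269692]
{'fovy': 58.7887713852693, 'cx': 253.66895215370928, 'cy': 190.86392834907463, 'tool_from_camera': array([[-2.72300161e-04, -9.62667437e-01, -2.70686779e-01,
         7.63736558e-02],
       [ 9.99999442e-01,  1.40975843e-05, -1.05609626e-03,
         9.44134337e-04],
       [ 1.02048551e-03, -2.70686916e-01,  9.62666896e-01,
        -1.70448311e-01],
       [ 0.00000000e+00,  0.00000000e+00,  0.00000000e+00,
         1.00000000e+00]])}
```

View pics/scene0.png

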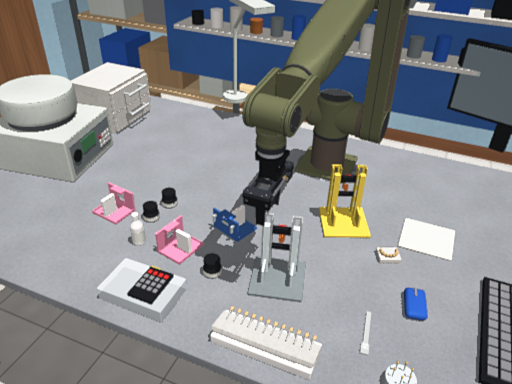

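View pics/side0.png

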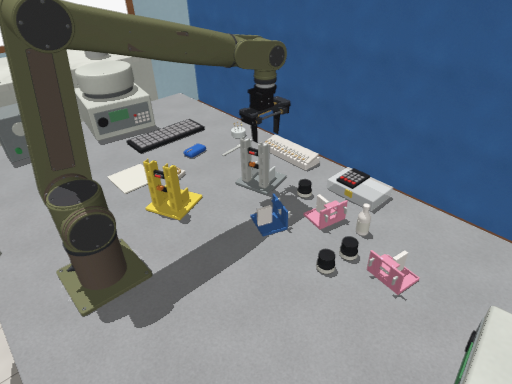

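The scene view shows the blue bracket at about (233,222) and the grey stand at (280,265). The side view has the bracket at (268,215) and the stand at (260,165). I'll enlarge both.

```bash
python3 - <<'E'
from h import *
a=cv2.imread('pics/scene0.png')[175:305,195:325]; b=cv2.imread('pics/side0.png')[125:240,225:325]
a=cv2.resize(a,(400,400),interpolation=2); b=cv2.resize(b,(400,460),interpolation=2)
o=np.zeros((600,800,3),np.uint8); o[:400,:400]=a; o[:460,400:]=b; cv2.imwrite('pics/c1.png',o)
E
```

```text
(no output)
```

View pics/c1.png

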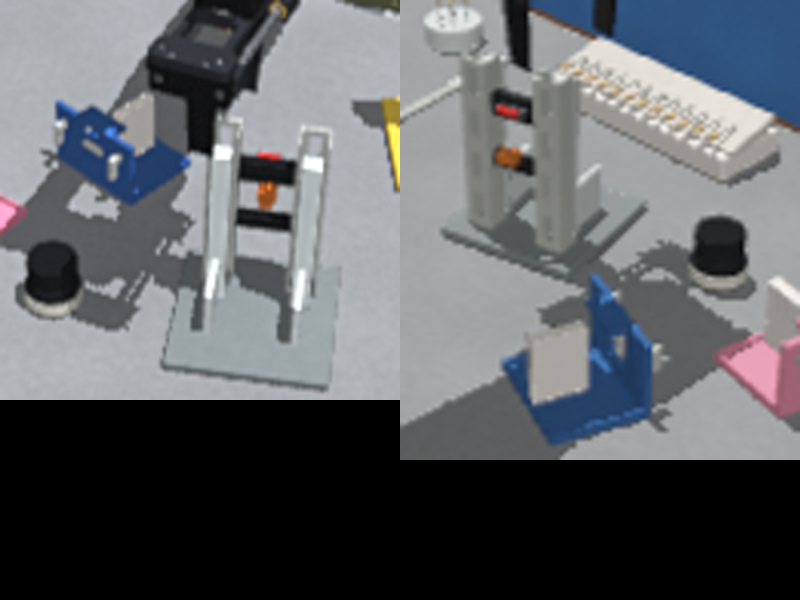

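View pics/wrist0.png

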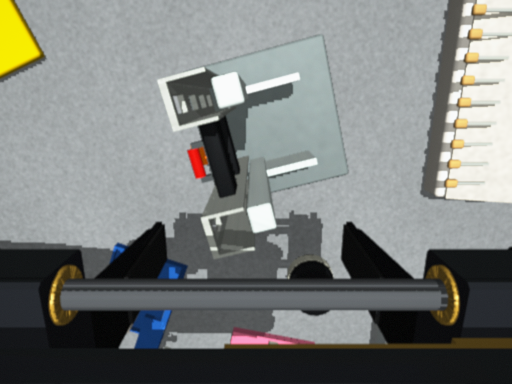

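```bash
python3 - <<'E'
from h import *
S=model('scene');D=model('side');W=model('wrist',{'position':[.6494,0,.2134],'ee_rot':[-3.1396,-.0002,1.5708]})
def tri(a,b):
    (c1,d1),(c2,d2)=a,b
    A=np.array([d1,-d2]).T; s=np.linalg.lstsq(A,c2-c1,rcond=None)[0]
    p,q=c1+d1*s[0],c2+d2*s[1]; return (p+q)/2,np.linalg.norm(p-q)
print('fin',onz(D,265,215.5,.05),onz(S,240,211,.055))
print('blue',onz(W,150,290,.0))
for p in[(323,36),(348,175)]: print('base',onz(W,*p,.012))
for p in[(158,80),(175,131),(202,217),(217,258)]: print('top',onz(W,*p,.195))
# red/orange centroids
s=cv2.imread('pics/scene0.png')[175:305,195:325].astype(int); d=cv2.imread('pics/side0.png')[125:240,225:290].astype(int); w=cv2.imread('pics/wrist0.png').astype(int)[120:200,170:240]
def cen(i,o,kind):
    b,g,r=i[...,0],i[...,1],i[...,2]
    m=(r>120)&(b<80)&((g<75) if kind=='r' else (g>=75)&(g<150)&(r-b>90))
    y,x=np.nonzero(m); return (x.mean()+o[0],y.mean()+o[1],len(x),(x.min()+o[0],x.max()+o[0],y.min()+o[1],y.max()+o[1]))
for k in 'ro':
    a,b,c=cen(s,(195,175),k),cen(d,(225,125),k),cen(w,(170,120),k); print(k,a,b,c)
    print(tri(ray(S,*a[:2]),ray(D,*b[:2])),tri(ray(W,*c[:2]),ray(D,*b[:2])))
E
```

```text
fin [ 0.47927534 -0.17602202  0.05      ] [ 0.48146833 -0.15581447  0.055     ]
blue [ 0.51724927 -0.16291791  0.        ]
base [0.71921802 0.13347408 0.012     ]
base [ 0.75497763 -0.00966289  0.012     ]
top [0.59962055 0.08402776 0.195     ]
top [0.6069277  0.05738201 0.195     ]
top [0.61968585 0.00727956 0.195     ]
top [ 0.62773775 -0.01924391  0.195     ]
r (np.float64(281.6), np.float64(230.7), 10, (np.int64(280), np.int64(285), np.int64(225), np.int64(240))) (np.float64(251.69230769230768), np.float64(153.23076923076923), 13, (np.int64(249), np.int64(254), np.int64(151), np.int64(164))) (np.float64(197.66836734693877), np.float64(161.35969387755102), 392, (np.int64(188), np.int64(206), np.int64(148), np.int64(177)))
(array([0.61521438, 0.03496566, 0.14296272]), np.float64(0.004598807819056886)) (array([0.61020284, 0.03169875, 0.14727539]), np.float64(0.0008331501182125561))
o (np.float64(303.7972972972973), np.float64(223.6216216216216), 74, (np.int64(279), np.int64(324), np.int64(207), np.int64(241))) (np.float64(251.33333333333334), np.float64(163.73333333333335), 15, (np.int64(249), np.int64(254), np.int64(162), np.int64(165))) (np.float64(203.6), np.float64(159.93333333333334), 15, (np.int64(191), np.int64(207), np.int64(155), np.int64(176)))
(array([0.57881415, 0.05097659, 0.12614663]), np.float64(0.07495608418333588)) (array([0.60613893, 0.02689772, 0.10640239]), np.float64(0.006277967625307738))
```

drive_tool:
  rows:
    - [[0,0,0.03,0,0,0],[-0.03,-0.04,0.03,0,0,0],[-0.06,-0.08,0.03,0,0,0],[-0.09,-0.12,0.03,0,0,0],[-0.12,-0.16,0.03,0,0,0],[-0.15,-0.2,0.03,0,0,0],[-0.17,-0.23,0.03,0,0,0],[-0.17,-0.23,0.03,0,0,0],[-0.17,-0.23,0.03,0,0,0],[-0.17,-0.23,0.03,0,0,0]]

```text
clock: 1.4
position: [0.4805, -0.2292, 0.2445]
ee_rot: [-3.141, -0.0, 1.572]
ft_force: [-0.6, -0.1, 0.1]
opening: 0.0953
grip_force: 0.0
```

```bash
python3 - <<'E'
from h import *
o=manip.get_obs(); print(o['position'],o['ee_rot'],o['clock'])
snap('wrist','w1')
E
```

```text
[ 0.48049756 -0.22917667  0.244518  ] [-3.14147943e+00 -2.80308482e-04  1.57224743e+00] 1.4
```

View pics/w1.png

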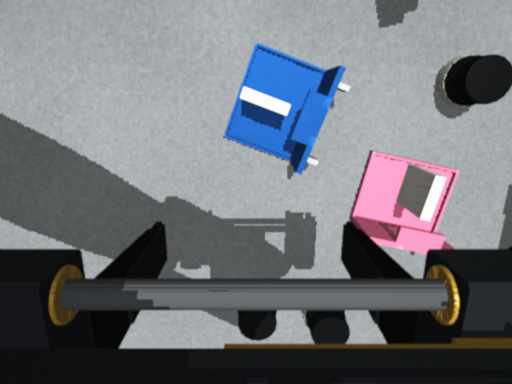

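The wrist view shows the fin's white top from (242,92) to (290,108). The front edge of the blue tray runs from (258,44) to (226,136), and the claws sit at (344,87) and (312,161).

```bash
python3 - <<'E'
from h import *
M=model('wrist'); w=cv2.imread('pics/w1.png')
m=np.zeros(w.shape[:2],np.uint8); m[75:130,230:300]=(w[75:130,230:300].min(2)>200)
(c,s,a)=cv2.minAreaRect(np.argwhere(m)[:,::-1].astype(np.float32)); print(c,s,a)
b=cv2.boxPoints((c,s,a)); P=np.array([onz(M,u,v,.07) for u,v in b]); print(P)
e=P-np.roll(P,1,0); L=np.linalg.norm(e,axis=1); print(L); l=e[L.argmax()]; l*=np.sign(l[0])
print('fin yaw',np.degrees(np.arctan2(l[1],l[0])),'centre',P.mean(0))
f=np.array([onz(M,258,44,.01),onz(M,226,136,.01)]); print(f); t=f[0]-f[1]; print('front yaw',np.degrees(np.arctan2(-t[0],t[1])),np.linalg.norm(t))
E
```

```text
(264.7782897949219, 100.65611267089844) (50.90017318725586, 12.634793281555176) 21.161256790161133
[[ 0.46644713 -0.15496812  0.07      ]
 [ 0.47097575 -0.14396754  0.07      ]
 [ 0.51742894 -0.16113627  0.07      ]
 [ 0.5132619  -0.17244936  0.07      ]]
[0.04997216 0.01189627 0.04952437 0.01205613]
fin yaw -20.476285847281545 centre [ 0.49202843 -0.15813032  0.07      ]
[[ 0.48562667 -0.09865073  0.01      ]
 [ 0.44831456 -0.19937071  0.01      ]]
front yaw -20.327341424821128 0.10740906287517493
```

drive_tool:
  rows:
    - [[0.002,0.007,-0.012,0,0,-0.185],[0.004,0.014,-0.025,0,0,-0.37],[0.006,0.021,-0.037,0,0,-0.555],[0.008,0.028,-0.05,0,0,-0.74],[0.01,0.036,-0.062,0,0,-0.925],[0.012,0.044,-0.075,0,0,-1.11],[0.013,0.051,-0.088,0,0,-1.295],[0.014,0.058,-0.1,0,0,-1.48],[0.015,0.065,-0.112,0,0,-1.665],[0.015,0.071,-0.125,0,0,-1.85]]
  grip: 0.06

```text
clock: 2.7
position: [0.4956, -0.158, 0.1193]
ee_rot: [-3.141, -0.0, -0.284]
ft_force: [0.1, -0.8, 0.6]
opening: 0.0603
grip_force: 0.0
```

```bash
python3 - <<'E'
from h import *
o=manip.get_obs(); print(o['position'],o['ee_rot'],o['joint_positions'])
M=model('wrist'); w=snap('wrist','w2')[:,:,::-1]
m=w.min(2)>200; n,l,st,ce=cv2.connectedComponentsWithStats(m.astype(np.uint8))
for i in range(1,n):
    if st[i,4]>150:
        c=cv2.minAreaRect(np.argwhere(l==i)[:,::-1].astype(np.float32)); P=np.array([onz(M,u,v,.07) for u,v in cv2.boxPoints(c)]);print(c,P.mean(0))
E
```

```text
[ 0.4955516  -0.15797514  0.11932333] [-3.14145813e+00 -2.18132436e-04 -2.83691425e-01] [-4.11928746e-01 -8.49888737e-02  2.02801672e+00  1.73185712e-04
  1.19836567e+00  1.44249599e+00]
((232.40240478515625, 31.621957778930664), (62.062522888183594, 117.72002410888672), 83.6598129272461) [ 0.60738767 -0.17703642  0.07      ]
((310.0, 3.5), (56.0, 7.0), 0.0) [ 0.60942217 -0.22491647  0.07      ]
((356.000732421875, 61.03876495361328), (147.16839599609375, 65.18082427978516), 22.1263370513916) [ 0.57027943 -0.24472833  0.07      ]
((339.2339782714844, 25.72017478942871), (12.739089965820312, 35.72692108154297), 16.69924545288086) [ 0.5930358  -0.23861052  0.07      ]
((369.41961669921875, 28.67034912109375), (9.571332931518555, 33.47980499267578), 6.842772960662842) [ 0.58648087 -0.25541003  0.07      ]
((203.65997314453125, 80.52957916259766), (68.83259582519531, 160.2109375), 57.771244049072266) [ 0.58552558 -0.15072119  0.07      ]
((426.1239013671875, 66.6416015625), (12.999730110168457, 29.112661361694336), 75.3791275024414) [ 0.55608106 -0.28444647  0.07      ]
((270.59439086914
[... 413 characters left out ...]
4345703, 167.30819702148438), (25.655780792236328, 17.048683166503906), 65.55604553222656) [ 0.56003407 -0.04821003  0.07      ]
((14.689995765686035, 185.3300018310547), (42.14356994628906, 26.162952423095703), 81.8698959350586) [ 0.55828235 -0.00989061  0.07      ]
((45.427059173583984, 180.1282501220703), (24.011024475097656, 21.391637802124023), 39.09385681152344) [ 0.55596772 -0.03120954  0.07      ]
((36.900001525878906, 206.3000030517578), (22.807889938354492, 20.124608993530273), 63.43495178222656) [ 0.54087657 -0.0176138   0.07      ]
((253.5, 250.0), (54.0, 117.0), 90.0) [ 0.46818502 -0.14953241  0.07      ]
((305.5, 326.5), (31.0, 39.0), 90.0) [ 0.39691138 -0.16961612  0.07      ]
```

drive_tool:
  rows:
    - [[0,-0.001,-0.02,0,0,-0.073],[0,-0.001,-0.05,0,0,-0.073],[0,-0.001,-0.075,0,0,-0.073],[0,-0.001,-0.088,0,0,-0.073],[0,-0.001,-0.088,0,0,-0.073],[0,-0.001,-0.088,0,0,-0.073],[0,-0.001,-0.088,0,0,-0.073],[0,-0.001,-0.088,0,0,-0.073],[0,-0.001,-0.088,0,0,-0.073],[0,-0.001,-0.088,0,0,-0.073]]

```text
clock: 4.0
position: [0.495, -0.1601, 0.0318]
ee_rot: [3.142, -0.0, -0.352]
ft_force: [0.3, -0.1, -0.2]
opening: 0.0598
grip_force: 0.0
```

drive_tool:
  rows:
    - [[0,0,0,0,0,0],[0,0,0,0,0,0],[0,0,0,0,0,0],[0,0,0,0,0,0],[0,0,0,0,0,0],[0,0,0,0,0,0],[0,0,0,0,0,0],[0,0,0.01,0,0,0],[0,0,0.03,0,0,0],[0,0,0.05,0,0,0]]
  grip: 0.0
  newtons: 25

```text
clock: 5.25
position: [0.4944, -0.1598, 0.082]
ee_rot: [-3.142, 0.001, -0.352]
ft_force: [0.0, -0.3, -3.5]
opening: 0.012
grip_force: 25.0
```

```bash
python3 - <<'E'
from h import *
D=model('side');S=model('scene');W=model('wrist',{'position':[.6494,0,.2134],'ee_rot':[-3.1396,-.0002,1.5708]})
for p in[(175,215),(202,200),(148,207),(167,188)]: print('side base',onz(D,*p,.012).round(3))
for p in[(148,163),(180,168)]: print('side top',onz(D,*p,.195).round(3))
for p in[(324,209),(361,208),(370,235),(327,236)]: print('scene base',onz(S,*p,.012).round(3))
E
```

```text
side base [0.288 0.076 0.012]
side base [0.407 0.083 0.012]
side base [0.242 0.183 0.012]
side base [0.354 0.24  0.012]
side top [0.268 0.158 0.195]
side top [0.327 0.057 0.195]
scene base [0.299 0.078 0.012]
scene base [0.239 0.193 0.012]
scene base [0.369 0.251 0.012]
scene base [0.432 0.126 0.012]
```

drive_tool:
  rows:
    - [[0,0.01,0.03,0,0,0.1],[0,0.03,0.05,0,0,0.2],[0,0.06,0.07,0,0,0.3],[0,0.09,0.073,0,0,0.4],[0,0.12,0.073,0,0,0.5],[0.001,0.14,0.073,0,0,0.56],[0.002,0.155,0.073,0,0,0.607],[0.003,0.162,0.073,0,0,0.607],[0.003,0.162,0.073,0,0,0.607],[0.003,0.162,0.073,0,0,0.607]]

```text
clock: 6.5
position: [0.498, 0.0015, 0.1546]
ee_rot: [3.141, 0.0, 0.254]
ft_force: [-0.9, -0.6, -2.9]
opening: 0.0119
grip_force: 25.0
```

```bash
python3 - <<'E'
from h import *
a=snap('scene','s3')[:,:,::-1];b=snap('side','d3')[:,:,::-1];w=snap('wrist','w3')[:,:,::-1]
o=np.zeros((600,800,3),np.uint8)
o[:300,:400]=cv2.resize(w[0:225,100:400],(400,300),interpolation=2)
o[:300,400:]=cv2.resize(a[170:260,215:335],(400,300),interpolation=2)
o[300:,:400]=cv2.resize(b[115:205,205:325],(400,300),interpolation=2)
cv2.imwrite('pics/c3.png',o)
print(manip.get_obs()['position'])
E
```

```text
[0.4979865  0.00148593 0.15462838]
```

View pics/c3.png

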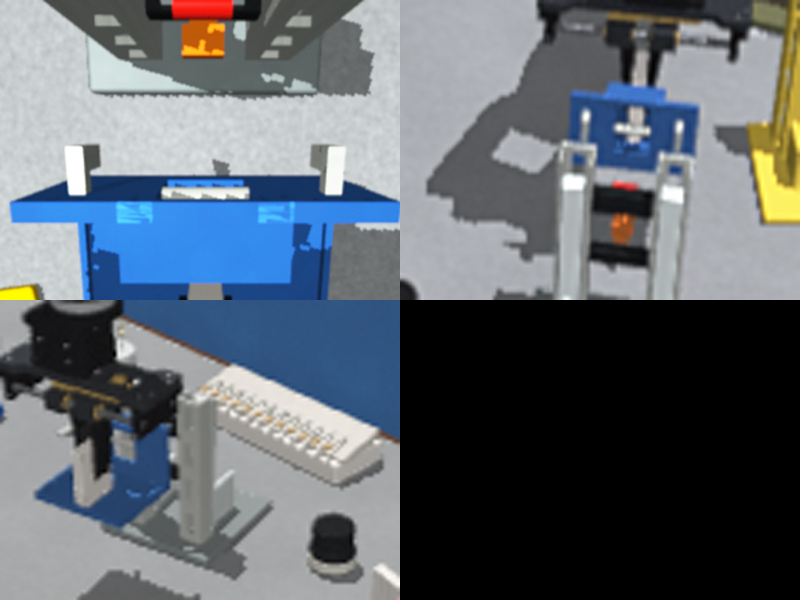

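The composite shows the claws lined up with the uprights. In the wrist view the roller is near px (252,8) and the tab near (252,30). I'll work out the roller height from the three views.

```bash
python3 - <<'E'
from h import *
W0=model('wrist',{'position':[.6494,0,.2134],'ee_rot':[-3.1396,-.0002,1.5708]});W3=model('wrist');D=model('side')
yaw=np.radians(14.6);R=np.array([[np.cos(yaw),np.sin(yaw),0],[-np.sin(yaw),np.cos(yaw),0],[0,0,1]]);O=np.array([.6137,.0324,0])
loc=lambda p:R@(p-O)
def red(i):
    i=i.astype(int);return (i[...,2]>110)&(i[...,1]<70)&(i[...,0]<70)
def ora(i):
    i=i.astype(int);return (i[...,2]>120)&(i[...,1]>70)&(i[...,1]<175)&(i[...,0]<90)&(i[...,2]-i[...,1]>40)
w0,w3,d=[cv2.imread(f'pics/{n}.png') for n in('wrist0','w3','side0')]
def blob(m,x0,x1,y0,y1):
    z=np.zeros(m.shape,bool);z[y0:y1,x0:x1]=m[y0:y1,x0:x1];return np.argwhere(z)[:,::-1]
b0=blob(red(w0),170,240,120,200);b3=blob(red(w3),220,290,0,60);bd=blob(red(d),240,262,140,175)
od=blob(ora(d),240,262,140,175);o3=blob(ora(w3),220,290,0,60)
for n,b in zip(('r0','r3','rd','od','o3'),(b0,b3,bd,od,o3)): print(n,len(b),b.min(0),b.max(0),b.mean(0))
# front edge: w0: leftmost at mid row; w3: bottom row
y0=162; u0=b0[b0[:,1]==y0][:,0].min()-.5
v3=b3[b3[:,0]==252][:,1].max()+.5
def line(M,u,v):
    c,r=ray(M,u,v);c=loc(c);r=R@r;return c,r
c0,r0=line(W0,u0,y0);c3,r3=line(W3,252,v3)
A=np.array([[r0[0],-r3[0]],[r0[2],-r3[2]]]);s=np.linalg.solve(A,[c3[0]-c0[0],c3[2]-c0[2]]);print('front edge roller xyz',c0+r0*s[0],c3+r3*s[1])
for x in(-.008,-.004,0.):
    for nm,b in(('red',bd),('ora',od)):
        c,r=line(D,*b.mean(0));t=(x-c[0])/r[0];print(nm,x,(c+r*t).round(4))
for q in((-.0,-.054,.195),(0,-.04+.054-.028,.195),(0,.054,.195)): print(proj(D,R.T@np.array(q)+O),proj(W3,R.T@np.array(q)+O))
E
```

```text
r0 370 [188 148] [206 177] [197.35675676 161.54864865]
r3 689 [228   0] [274  42] [251.51523948   8.32801161]
rd 16 [249 151] [254 166] [251.5625 154.75  ]
od 21 [249 151] [254 165] [251.33333333 162.33333333]
o3 712 [229   0] [274  41] [251.61938202  28.06179775]
front edge roller xyz [-0.01480581 -0.00213488  0.12148663] [-1.48058079e-02 -3.16731264e-05  1.21486629e-01]
red -0.008 [-0.008  -0.0016  0.1436]
ora -0.008 [-0.008   0.0007  0.1107]
red -0.004 [-0.004   0.0012  0.1408]
ora -0.004 [-0.004   0.0035  0.1078]
red 0.0 [0.    0.004 0.138]
ora 0.0 [0.     0.0062 0.1049]
[264.73714193 144.82876134] [412.73698042 -38.1839602 ]
[255.25796395 142.12742622] [292.69818348 -38.00272369]
[239.74751508 137.70732561] [ 88.7443981  -37.69479096]
```

```bash
python3 - <<'E'
from h import *
w=cv2.imread('pics/side0.png')[125:185,232:272]; a=cv2.resize(w,(400,600),interpolation=3)
w=cv2.imread('pics/w3.png')[0:120,170:340]; b=cv2.resize(w,(400,282),interpolation=3)
o=np.zeros((600,800,3),np.uint8);o[:,:400]=a;o[:282,400:]=b;cv2.imwrite('pics/c4.png',o)
E
```

```text
(no output)
```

View pics/c4.png

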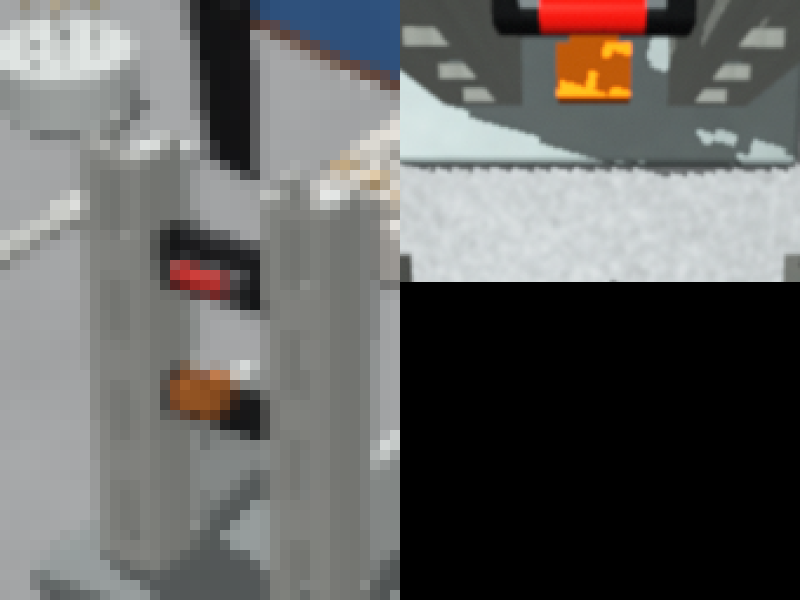

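```bash
python3 - <<'E'
from h import *
M=model('wrist');w=cv2.imread('pics/w3.png');g=w.min(2)
print(M[4],M[3][:,2])
m=((g>125)&(w.max(2).astype(int)-g<30)).astype(np.uint8);m[46:]=0
n,l,st,ce=cv2.connectedComponentsWithStats(m)
for i in range(1,n):
    if st[i,4]>15 and st[i,4]<400:
        q=np.argwhere(l==i)[:,::-1];bot=q[:,1].max();br=q[q[:,1]==bot-1];print(st[i],'bottom',bot+.5,br[:,0].min()-.5,br[:,0].max()+.5)
for c in(181,182,194,195,203,302,312,325): print(c,g[0:48,c])
E
```

```text
[0.57280125 0.02074315 0.32506352] [-0.26319372 -0.06795915 -0.96234641]
[171  11  19   8 119] bottom 18.5 170.5 188.5
[315  12  18   8 128] bottom 19.5 314.5 332.5
[275  16  10  15 126] bottom 30.5 277.5 283.5
[187  27  15   6  75] bottom 32.5 186.5 200.5
[304  27  15   7  87] bottom 33.5 303.5 317.5
[197  37  13   6  59] bottom 42.5 196.5 208.5
[296  38  13   5  56] bottom 42.5 296.5 308.5
181 [ 71  73  73  73  72  74  74  74  73  73  81 115 142 152 154 153 153 154
 147 114  79  71  73  74  74  75  74  74  74  74  75  75  77  74  74  74
  76  98 144 186 205 208 209 210 210 210 211 212]
182 [ 72  73  71  73  73  73  74  73  74  73  83 117 145 153 155 155 153 155
 148 114  80  72  71  73  75  74  75  75  74  74  74  75  74  74  74  75
  74  79 105 148 188 206 209 209 210 211 211 212]
194 [ 73  74  73  73  74  73  73  75  73  72  72  72  70  72  73  72  73  72
  72  74  74  75  75  73  77  89 111 139 153 155 155 156 149 114  82  74
  74  74  75  74  74  75  73  75  82 116 177 206]
195 [ 72  72  73  73  74  74  74  74  73  75  72  73  72  73  73  72  73  73
  74  73  73  75  75  74  78
[... 194 characters left out ...]
73  72  73  74  74  72  74  74  76  78  76  74  74
  85 126 154 162 162 161 146 110  88  90  94  96]
302 [ 71  72  77  81  95 103 107 110 112 111 112 109 101  89  81  77  74  74
  74  73  72  73  73  72  73  74  75  74  74  75  74  77  81  85  78  75
  76 101 142 161 163 164 157 119  87  85  90  90]
312 [ 74  73  74  73  72  71  73  72  73  72  72  72  70  72  73  73  73  74
  73  74  73  74  74  75  76  80  95 126 151 157 159 160 155 133  98  76
  73  74  76  76  76  76  75  76  77  85  91  92]
325 [ 73  73  74  73  73  73  77  89 101 102  96 103 134 153 155 154 155 155
 154 140 105  79  73  73  74  74  73  74  75  75  75  76  74  74  74  75
  77  80  86  89  89  91  91  91  92  92  92  93]
```

```bash
python3 - <<'E'
from h import *
from scipy.optimize import least_squares
M=model('wrist')
# (k, side(+1=left,y+), u, v) ; left in image = +y
obs=[(1,1,179.5,19.0),(1,-1,323.5,19.6),(2,1,193.5,33.0),(2,-1,310.5,33.3),(3,1,202.5,42.9),(3,-1,302.5,43.1)]
def P(p,k,s):
    x,y,yaw,z=p;c,sn=np.cos(yaw),np.sin(yaw);return np.array([x-sn*.04*s,y+c*.04*s,z-.045*k])
f=lambda p:np.concatenate([proj(M,P(p,k,s))-[u,v] for k,s,u,v in obs])
r=least_squares(f,[.6137,.0324,.255,.16]);print(r.x,r.fun.round(2));J=r.jac;print(np.sqrt(np.diag(np.linalg.inv(J.T@J)))*.5)
for k in(0,2):
    print(r.x[3]-.045*1) if k==0 else None
# z0 with x,y fixed from first view
for x,y in((.6137,.0324),):
    r=least_squares(lambda q:f([x,y,q[0],q[1]]),[.255,.16]);print(r.x,r.fun.round(2))
# claws in same frame: claw ends project
o=manip.get_obs();print(o['position'])
E
```

```text
[0.61143297 0.03197642 0.25059913 0.16230116] [-0.01  0.01  0.25 -0.13 -0.16  0.1   0.21  0.18  0.33 -0.14 -0.74 -0.02]
[0.00018131 0.00013909 0.0030751  0.00077707]
0.11730116291203325
[0.25037697 0.15490377] [ 2.74 -1.67 -1.8  -1.78  1.71 -1.65 -1.12 -1.56  1.7  -1.84 -1.66 -1.71]
[0.4979865  0.00148593 0.15462838]
```

```bash
python3 - <<'E'
from h import *
from scipy.optimize import least_squares
M=model('wrist');w=cv2.imread('pics/w3.png');g=w.min(2)
for v in(113,120,130,140): print(v,g[v,142:176],g[v,338:366])
for c in(158,350): print(c,g[100:150,c])
E
```

```text
113 [205 201 200 201 201 200 226 253 255 255 255 255 255 255 255 255 255 255
 255 246 152  82  74  76  75  75  76  76  76  76  74  74 107 177] [114 103  94 107 118 114 116 149 224 246 248 248 248 248 248 248 248 248
 248 247 242 223 206 204 206 206 206 204]
120 [203 199 196 194 196 198 208 241 255 255 255 255 255 254 254 254 254 254
 255 255 225 105  71  73  74  75  75  74  75  74  74  73  94 153] [113 114 114 118 125 121 127 178 237 245 244 244 244 244 244 244 244 244
 244 242 226 205 201 202 203 205 206 205]
130 [201 203 206 205 204 202 203 217 246 254 255 254 254 254 254 254 254 254
 255 255 253 178  89  73  83 129 181 197 197 198 198 200 203 204] [195 186 153 124 112 109 155 236 248 248 248 248 248 248 247 248 247 248
 244 214 190 195 196 199 201 203 204 204]
140 [ 18  18  19  20  21  23  20  17  77 207 255 254 254 254 254 254 254 254
 254 254 255 240 145  81  73  72  49  28  20  19  20  19  19  20] [ 29  64 103 113 112 141 217 246 248 248 248 248 247 248 247 247 248 247
 201  94  29  18  20  23  21  20  19  20]
158 [206 206 206 204 201 200 200 197 178 207 254 255 255 255 255 255 255 254
 254 254 254 254 254 254 254 254 254 254 254 254 254 254 254 254 254 254
 254 254 254 254 254 254 254 254 255 245 147  47  16  18]
350 [195 193 197 199 200 200 200 198 176 181 233 247 248 248 248 248 247 245
 244 244 244 245 245 246 247 247 247 248 247 247 248 247 248 248 248 248
 248 248 248 248 247 247 247 248 247 222 123  41  19  21]
```

drive_tool:
  rows:
    - [[0,0.0014,0.005,0,0,-0.003],[0.008,0.0034,0.005,0,0,-0.003],[0.016,0.0054,0.005,0,0,-0.003],[0.024,0.0074,0.005,0,0,-0.003],[0.032,0.0095,0.005,0,0,-0.003],[0.038,0.0111,0.005,0,0,-0.003],[0.0417,0.0121,0.005,0,0,-0.003],[0.0417,0.0121,0.005,0,0,-0.003],[0.0417,0.0121,0.005,0,0,-0.003],[0.0417,0.0121,0.005,0,0,-0.003]]

```text
clock: 7.9
position: [0.5395, 0.014, 0.1597]
ee_rot: [3.142, -0.0, 0.252]
ft_force: [0.4, -0.7, -3.1]
opening: 0.0118
grip_force: 25.0
```

drive_tool:
  rows:
    - [[0.001,0.0002,0,0,0,0],[0.002,0.0005,0,0,0,0],[0.003,0.0007,0,0,0,0],[0.004,0.001,0,0,0,0],[0.005,0.0012,0,0,0,0],[0.006,0.0015,0,0,0,0],[0.006,0.0015,0,0,0,0],[0.006,0.0015,0,0,0,0],[0.006,0.0015,0,0,0,0],[0.006,0.0015,0,0,0,0]]

```text
clock: 9.15
position: [0.5452, 0.0156, 0.1589]
ee_rot: [-3.141, 0.001, 0.252]
ft_force: [-0.8, -0.7, -8.4]
opening: 0.012
grip_force: 25.0
```

drive_tool:
  rows:
    - [[0,0,-0.001,0,0,0],[0,0,-0.002,0,0,0],[0,0,-0.0025,0,0,0],[0.001,0.0002,-0.0025,0,0,0],[0.002,0.0005,-0.0025,0,0,0],[0.003,0.0007,-0.0025,0,0,0],[0.003,0.0007,-0.0025,0,0,0],[0.003,0.0007,-0.0025,0,0,0],[0.003,0.0007,-0.0025,0,0,0],[0.003,0.0007,-0.0025,0,0,0]]

```text
clock: 10.4
position: [0.5487, 0.0163, 0.1571]
ee_rot: [-3.142, 0.0, 0.252]
ft_force: [0.1, -0.4, -2.6]
opening: 0.012
grip_force: 25.0
```

drive_tool:
  rows:
    - [[0.001,0.0003,0,0,0,0],[0.002,0.0005,0,0,0,0],[0.003,0.0008,0,0,0,0],[0.004,0.001,0,0,0,0],[0.005,0.0013,0,0,0,0],[0.006,0.0015,0,0,0,0],[0.006,0.0015,0,0,0,0],[0.006,0.0015,0,0,0,0],[0.006,0.0015,0,0,0,0],[0.006,0.0015,0,0,0,0]]

```text
clock: 11.65
position: [0.5547, 0.0178, 0.1572]
ee_rot: [3.142, -0.0, 0.252]
ft_force: [0.3, -0.1, -2.0]
opening: 0.0118
grip_force: 25.0
```

drive_tool:
  rows:
    - [[0.0005,0.0001,0,0,0,0],[0.001,0.0003,0,0,0,0],[0.0015,0.0004,0,0,0,0],[0.002,0.0005,0,0,0,0],[0.002,0.0005,0,0,0,0],[0.002,0.0005,0,0,0,0],[0.002,0.0005,0,0,0,0],[0.002,0.0005,0,0,0,0],[0.002,0.0005,0,0,0,0],[0.002,0.0005,0,0,0,0]]

```text
clock: 12.9
position: [0.5567, 0.0183, 0.1572]
ee_rot: [-3.142, -0.0, 0.252]
ft_force: [0.2, 0.8, -2.4]
opening: 0.012
grip_force: 25.0
```

drive_tool:
  rows:
    - [[0.0005,0.0001,0,0,0,0],[0.001,0.0003,0,0,0,0],[0.0015,0.0004,0,0,0,0],[0.0015,0.0004,0,0,0,0],[0.0015,0.0004,0,0,0,0],[0.0015,0.0004,0,0,0,0],[0.0015,0.0004,0,0,0,0],[0.0015,0.0004,0,0,0,0],[0.0015,0.0004,0,0,0,0],[0.0015,0.0004,0,0,0,0]]

```text
clock: 14.15
position: [0.5568, 0.0183, 0.157]
ee_rot: [-3.141, 0.004, 0.251]
ft_force: [-6.9, -1.9, 0.9]
opening: 0.0121
grip_force: 25.0
```

drive_tool:
  rows:
    - [[-0.0024,-0.0006,0,0,0,0],[-0.0024,-0.0006,-0.001,0,0,0],[-0.0024,-0.0006,-0.002,0,0,0],[-0.0024,-0.0006,-0.003,0,0,0],[-0.0024,-0.0006,-0.004,0,0,0],[-0.0024,-0.0006,-0.005,0,0,0],[-0.0024,-0.0006,-0.006,0,0,0],[-0.0024,-0.0006,-0.006,0,0,0],[-0.0024,-0.0006,-0.006,0,0,0],[-0.0024,-0.0006,-0.006,0,0,0]]

```text
clock: 15.4
position: [0.5558, 0.0181, 0.1512]
ee_rot: [3.142, -0.0, 0.252]
ft_force: [0.9, -0.8, -3.2]
opening: 0.0116
grip_force: 25.0
```

drive_tool:
  rows:
    - [[0,0,-0.0005,0,0,0],[0,0,-0.001,0,0,0],[0,0,-0.0015,0,0,0],[0,0,-0.002,0,0,0],[0,0,-0.0025,0,0,0],[0,0,-0.0025,0,0,0],[0,0,-0.0025,0,0,0],[0,0,-0.0025,0,0,0],[0,0,-0.0025,0,0,0],[0,0,-0.0025,0,0,0]]

```text
clock: 16.65
position: [0.5559, 0.0181, 0.1489]
ee_rot: [3.142, -0.0, 0.252]
ft_force: [-2.2, -0.9, 0.8]
opening: 0.012
grip_force: 25.0
```

drive_tool:
  rows:
    - [[0,0,-0.0005,0,0,0],[0,0,-0.001,0,0,0],[0,0,-0.001,0,0,0],[0,0,-0.001,0,0,0],[0,0,-0.001,0,0,0],[0,0,-0.001,0,0,0],[0,0,-0.001,0,0,0],[0,0,-0.001,0,0,0],[0,0,-0.001,0,0,0],[0,0,-0.001,0,0,0]]

```text
clock: 17.9
position: [0.556, 0.018, 0.1487]
ee_rot: [3.141, -0.0, 0.252]
ft_force: [-6.2, -0.6, 5.6]
opening: 0.0117
grip_force: 25.0
```

drive_tool:
  rows:
    - [[0,0,0,0,0,0],[0,0,0,0,0,0],[0,0,0,0,0,0],[0,0,0,0,0,0],[0,0,0,0,0,0],[0,0,0,0,0,0],[0,0,0,0,0,0],[0,0,0,0,0,0],[0,0,0,0,0,0],[0,0,0,0,0,0]]
  grip: 0.04

```text
clock: 19.15
position: [0.5558, 0.0181, 0.1477]
ee_rot: [3.142, -0.0, 0.252]
ft_force: [-0.3, -0.4, 1.1]
opening: 0.04
grip_force: 0.0
```

```bash
python3 - <<'E'
from h import *
a=snap('scene','s5')[:,:,::-1];b=snap('side','d5')[:,:,::-1];w=snap('wrist','w5')[:,:,::-1]
o=np.zeros((600,800,3),np.uint8)
o[:300,:400]=cv2.resize(w[0:300,50:450],(400,300),interpolation=2)
o[:300,400:]=cv2.resize(a[170:260,215:335],(400,300),interpolation=2)
o[300:,:400]=cv2.resize(b[115:205,205:325],(400,300),interpolation=2)
cv2.imwrite('pics/c5.png',o)
E
```

```text
(no output)
```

View pics/c5.png

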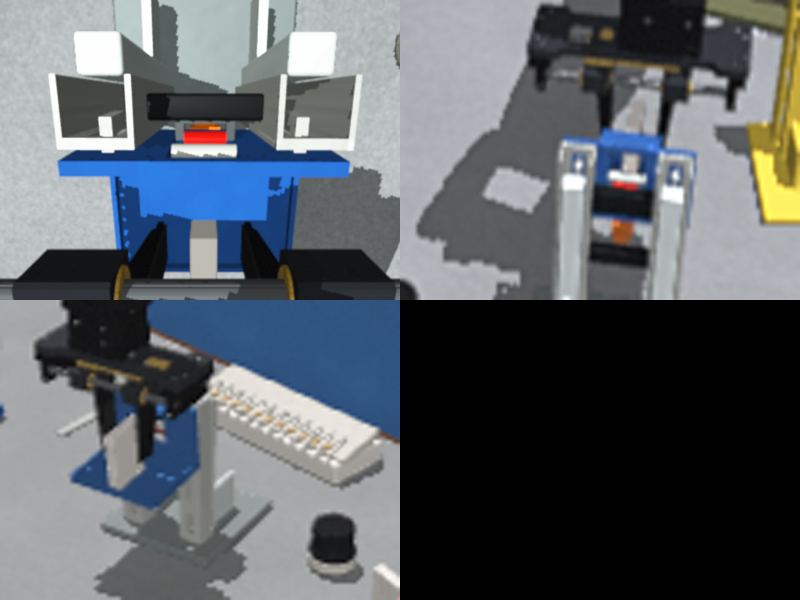

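The bracket hangs level on the roller with its claws through the slots. In the wrist crop the lip is at (205,195). Next I'll go up, close the fingers and move over the lip.

drive_tool:
  rows:
    - [[0,0,0.02,0,0,0],[0,0,0.045,0,0,0],[0,0,0.07,0,0,0],[0,0,0.07,0,0,0],[0.01,0.0026,0.07,0,0,0],[0.02,0.0051,0.07,0,0,0],[0.03,0.0077,0.07,0,0,0],[0.0407,0.0104,0.07,0,0,0],[0.0407,0.0104,0.06,0,0,0],[0.0407,0.0104,0.0525,0,0,0]]

```text
clock: 20.55
position: [0.5961, 0.0285, 0.1988]
ee_rot: [-3.141, 0.002, 0.252]
ft_force: [0.0, -0.6, 0.6]
opening: 0.0398
grip_force: 0.0
```

drive_tool:
  rows:
    - [[0,0,0,0,0,0],[0,0,0,0,0,0],[0,0,0,0,0,0],[0,0,0,0,0,0],[0,0,0,0,0,0],[0,0,-0.002,0,0,0],[0,0,-0.004,0,0,0],[0,0,-0.006,0,0,0],[0,0,-0.008,0,0,0],[0,0,-0.008,0,0,0]]
  grip: 0.0

```text
clock: 21.8
position: [0.5964, 0.0285, 0.192]
ee_rot: [-3.142, 0.0, 0.252]
ft_force: [-0.3, -0.0, -0.0]
opening: 0.0007
grip_force: 0.0
```

Now press slowly, 0.5 mm per row.

drive_tool:
  rows:
    - [[0,0,-0.0005,0,0,0],[0,0,-0.001,0,0,0],[0,0,-0.0015,0,0,0],[0,0,-0.002,0,0,0],[0,0,-0.0025,0,0,0],[0,0,-0.003,0,0,0],[0,0,-0.0035,0,0,0],[0,0,-0.004,0,0,0],[0,0,-0.0045,0,0,0],[0,0,-0.005,0,0,0]]

```text
clock: 23.05
position: [0.5969, 0.0284, 0.1883]
ee_rot: [3.141, -0.001, 0.252]
ft_force: [-2.1, 0.0, 4.7]
opening: 0.0004
grip_force: 2.7
```

drive_tool:
  rows:
    - [[0,0,-0.0005,0,0,0],[0,0,-0.001,0,0,0],[0,0,-0.0015,0,0,0],[0,0,-0.002,0,0,0],[0,0,-0.0025,0,0,0],[0,0,-0.003,0,0,0],[0,0,-0.003,0,0,0],[0,0,-0.003,0,0,0],[0,0,-0.003,0,0,0],[0,0,-0.003,0,0,0]]

```text
clock: 24.3
position: [0.5969, 0.0285, 0.1844]
ee_rot: [3.141, -0.001, 0.252]
ft_force: [3.4, -0.0, 4.7]
opening: 0.0003
grip_force: 2.4
```

drive_tool:
  rows:
    - [[0,0,-0.0005,0,0,0],[0,0,-0.001,0,0,0],[0,0,-0.0015,0,0,0],[0,0,-0.002,0,0,0],[0,0,-0.0025,0,0,0],[0,0,-0.0025,0,0,0],[0,0,-0.0025,0,0,0],[0,0,-0.0025,0,0,0],[0,0,-0.0025,0,0,0],[0,0,-0.0025,0,0,0]]

```text
clock: 25.55
position: [0.5965, 0.0285, 0.1816]
ee_rot: [-3.141, 0.0, 0.252]
ft_force: [3.3, 1.1, 4.0]
opening: 0.0005
grip_force: 2.0
```

drive_tool:
  rows:
    - [[0,0,-0.0005,0,0,0],[0,0,-0.001,0,0,0],[0,0,-0.0015,0,0,0],[0,0,-0.002,0,0,0],[0,0,-0.002,0,0,0],[0,0,-0.002,0,0,0],[0,0,-0.002,0,0,0],[0,0,-0.002,0,0,0],[0,0,-0.002,0,0,0],[0,0,-0.002,0,0,0]]

```text
clock: 26.8
position: [0.5966, 0.0285, 0.1814]
ee_rot: [3.141, -0.001, 0.252]
ft_force: [-0.2, 0.2, 10.4]
opening: 0.0006
grip_force: 5.1
```

drive_tool:
  rows:
    - [[0,0,-0.0005,0,0,0],[0,0,-0.001,0,0,0],[0,0,-0.001,0,0,0],[0,0,-0.001,0,0,0],[0,0,-0.001,0,0,0],[0,0,-0.001,0,0,0],[0,0,-0.001,0,0,0],[0,0,-0.001,0,0,0],[0,0,-0.001,0,0,0],[0,0,-0.001,0,0,0]]

```text
clock: 28.05
position: [0.5967, 0.0285, 0.1813]
ee_rot: [3.141, -0.001, 0.252]
ft_force: [-1.5, -0.1, 12.9]
opening: 0.0007
grip_force: 6.6
```

drive_tool:
  rows:
    - [[0,0,0.002,0,0,0],[0,0,0.004,0,0,0],[0,0,0.006,0,0,0],[0,0,0.01,0,0,0],[0,0,0.02,0,0,0],[0,0,0.04,0,0,0],[-0.0175,-0.0045,0.055,0,0,0],[-0.0375,-0.0096,0.055,0,0,0],[-0.0375,-0.0096,0.055,0,0,0],[-0.0375,-0.0096,0.055,0,0,0]]

```text
clock: 29.3
position: [0.5596, 0.0189, 0.2345]
ee_rot: [3.141, -0.001, 0.252]
ft_force: [-0.4, -0.4, -0.4]
opening: 0.0004
grip_force: 0.0
```

```bash
python3 - <<'E'
from h import *
a=snap('scene','s6')[:,:,::-1];b=snap('side','d6')[:,:,::-1];w=snap('wrist','w6')[:,:,::-1]
o=np.zeros((600,800,3),np.uint8)
o[:300,:400]=cv2.resize(w[0:300,50:450],(400,300),interpolation=2)
o[:300,400:]=cv2.resize(a[170:260,215:335],(400,300),interpolation=2)
o[300:,:400]=cv2.resize(b[115:205,205:325],(400,300),interpolation=2)
o[300:,400:]=cv2.resize(a[200:245,260:320],(400,300),interpolation=2)
cv2.imwrite('pics/c6.png',o)
E
```

```text
(no output)
```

View pics/c6.png

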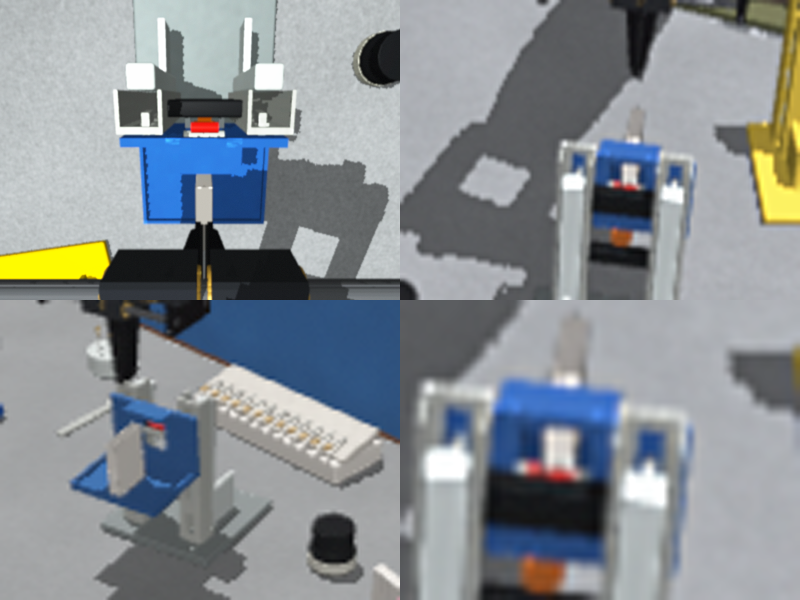

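The red roller now sits above the rod in the side view, at crop (155,427). The tell-tale has dropped about 3 px (roughly 6 mm) in the scene view, and the tool is clear of the bracket, so I'll hand in.

```bash
python3 -c "
from bench import manip
print(manip.hand_in())"
```

```text
the job is handed in; nothing more can be done
None
```

I hooked the blue bracket into the top slots and pressed it home against a firm stop with about 13 N. The pictures show the roller snapped over the rod and the tell-tale down about 6 mm. I let go and handed the job in after about 29 s; no verdict came back.

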